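Sort the yarn tester's loose parts into their trays

TASK

The yarn tester has been stripped down and its small parts lie mixed on the bench: sort them into their trays, one part to a compartment. The two white guide pulleys go flat in the blue tray, the two brass weights upright in the green tray, and the black clamp knob, stud up, in either compartment of the yellow tray. Set each part down on the tray's floor gently, without dropping it, and leave the orange bobbin and the screwdriver as they are.

Things in the scene. Friction and masses are not known exactly. Their poses are not given: they have to be found in the camera images.
- pulley_large_c (a point): large white plastic guide pulley with a steel bearing in the middle, lying flat: 50 mm diameter, 20 mm thick, V-groove round the middle of its rim (38 mm diameter at the bottom). Its two rims can be gripped across the diameter from any side; 50 g. Point: its centre, half-way up (10 mm above what it lies on); z is its axle, upright at the start
- pulley_small_c (a point): small white plastic guide pulley, the same but 38 mm diameter, 20 mm thick (groove 26 mm), lying flat; 50 g. Point: its centre, half-way up (10 mm above what it lies on); z is its axle, upright at the start
- weight_large_c (a point): large brass weight, standing: plain cylinder 30 mm diameter and 35 mm high with a thin neck and an 18 mm wide knob on top, 52 mm high in all; 200 g. Point: on its axis, half-way up (26 mm above its base); z is its axis, up to the knob
- weight_small_c (a point): small brass weight, standing: plain cylinder 24 mm diameter and 27 mm high with a thin neck and an 18 mm wide knob on top, 44 mm high in all; 100 g. Point: on its axis, half-way up (22 mm above its base); z is its axis, up to the knob
- clamp_knob_c (a point): black fluted clamp knob standing on its flat head with its short steel screw stud pointing up: head 40 mm diameter and 24 mm high, stud 8 mm diameter and 16 mm long, 40 mm high in all; 60 g. Grip it across the head. Point: on its axis, half-way up (20 mm above its base); z is its axis, up along the stud
- tray_blue: blue open tray for the guide pulleys, fixed to the bench. 130 (its x) by 168 (its y) mm outside, 22 mm high; floor and walls 4 mm thick. A 4 mm wall as high as the rim, along its x axis, parts it into two compartments 122 (x) by 78 (y) mm inside, centred at y = +41 and -41 mm. Card holder with blank card on its -x side. Origin: centre of its underside; z up; compartment floor at z = 4 mm
- tray_green: green open tray for the brass weights, fixed to the bench. 130 (its x) by 168 (its y) mm outside, 22 mm high; floor and walls 4 mm thick. A 4 mm wall as high as the rim, along its x axis, parts it into two compartments 122 (x) by 78 (y) mm inside, centred at y = +41 and -41 mm. Card holder with blank card on its -x side. Origin: centre of its underside; z up; compartment floor at z = 4 mm
- tray_yellow: yellow open tray for the clamp knobs, fixed to the bench. 130 (its x) by 168 (its y) mm outside, 22 mm high; floor and walls 4 mm thick. A 4 mm wall as high as the rim, along its x axis, parts it into two compartments 122 (x) by 78 (y) mm inside, centred at y = +41 and -41 mm. Card holder with blank card on its -x side. Origin: centre of its underside; z up; compartment floor at z = 4 mm
- bobbin_c (a point): orange plastic bobbin standing among the parts, to be left where it is: two 38 mm flanges on a thinner core, 42 mm high. Point: its centre, half-way up
- screwdriver: screwdriver with a red handle, lying on the bench to the robot's left, to be left where it is: 190 mm long, its x axis runs along it towards the tip. Origin: about its middle, on the underside
Things that resemble listed ones, but are neither listed nor needed, are in the scene too. What is shaped like the part that bears weight_large_c but turquoise is not meant.

How it is judged:
At the end, for the whole second after the job is handed in: The two pulleys lie flat in the blue tray and the two weights stand in the green one, one to a compartment; the knob stands stud up in the yellow tray. Each is within its compartment's walls (3 mm), on its floor (6 mm), level to 0.15 rad, let go and at rest ((((x of pulley_large_c in the frame of tray_blue between -0.039 and 0.039 m and y of pulley_large_c in the frame of tray_blue between 0.024 and 0.058 m and z of pulley_large_c in the frame of tray_blue between 0.008 and 0.02 m) and (x of pulley_small_c in the frame of tray_blue between -0.045 and 0.045 m and y of pulley_small_c in the frame of tray_blue between -0.064 and -0.018 m and z of pulley_small_c in the frame of tray_blue between 0.008 and 0.02 m)) or ((x of pulley_large_c in the frame of tray_blue between -0.039 and 0.039 m and y of pulley_large_c in the frame of tray_blue between -0.058 and -0.024 m and z of pulley_large_c in the frame of tray_blue between 0.008 and 0.02 m) and (x of pulley_small_c in the frame of tray_blue between -0.045 and 0.045 m and y of pulley_small_c in the frame of tray_blue between 0.018 and 0.064 m and z of pulley_small_c in the frame of tray_blue between 0.008 and 0.02 m))) and (((x of weight_large_c in the frame of tray_green between -0.049 and 0.049 m and y of weight_large_c in the frame of tray_green between 0.014 and 0.068 m and z of weight_large_c in the frame of tray_green between 0.024 and 0.036 m) and (x of weight_small_c in the frame of tray_green between -0.052 and 0.052 m and y of weight_small_c in the frame of tray_green between -0.071 and -0.011 m and z of weight_small_c in the frame of tray_green between 0.02 and 0.032 m)) or ((x of weight_large_c in the frame of tray_green between -0.049 and 0.049 m and y of weight_large_c in the frame of tray_green between -0.068 and -0.014 m and z of weight_large_c in the frame of tray_green between 0.024 and 0.036 m) and (x of weight_small_c in the frame of tray_green between -0.052 and 0.052 m and y of weight_small_c in the frame of tray_green between 0.011 and 0.071 m and z of weight_small_c in the frame of tray_green between 0.02 and 0.032 m))) and ((x of clamp_knob_c in the frame of tray_yellow between -0.044 and 0.044 m and y of clamp_knob_c in the frame of tray_yellow between 0.019 and 0.063 m and z of clamp_knob_c in the frame of tray_yellow between 0.018 and 0.03 m) or (x of clamp_knob_c in the frame of tray_yellow between -0.044 and 0.044 m and y of clamp_knob_c in the frame of tray_yellow between -0.063 and -0.019 m and z of clamp_knob_c in the frame of tray_yellow between 0.018 and 0.03 m)) and angle between the z axis of each of pulley_large_c, pulley_small_c and the z axis of tray_blue, either way round below 0.15 rad and linear speed of each of pulley_large, pulley_small, weight_large, weight_small, clamp_knob below 0.02 m/s and contact force between each of pulley_large, pulley_small, weight_large, weight_small, clamp_knob and the fingers below 0.05 N and angle between each of weight_large_c, weight_small_c, clamp_knob_c's own z axis and vertical below 0.15 rad); the robot touches nothing.
It fails at once if a part is dropped or thrown (falls freely faster than 0.8 m/s, a drop of more than about 3 cm) ((linear speed of pulley_large above 0.8 m/s and contact force between pulley_large and anything else below 0.02 N) or (linear speed of pulley_small above 0.8 m/s and contact force between pulley_small and anything else below 0.02 N) or (linear speed of weight_large above 0.8 m/s and contact force between weight_large and anything else below 0.02 N) or (linear speed of weight_small above 0.8 m/s and contact force between weight_small and anything else below 0.02 N) or (linear speed of clamp_knob above 0.8 m/s and contact force between clamp_knob and anything else below 0.02 N)).
It fails at once if the orange bobbin is disturbed (moved more than 20 mm) (distance of bobbin_c from where it was at the start of the episode above 0.02 m).
It fails at once if the screwdriver is disturbed (moved more than 20 mm) (distance of screwdriver from where it was at the start of the episode above 0.02 m).
It also fails if it takes over 122 s, if anything falls off the work surface, if the arm or the gripper's body presses on something with over 40 N, if the wrist force passes 120 N, or if a joint passes its speed limit or range.

ROBOT

A 6-joint arm with a two-finger parallel gripper is mounted at the origin on the work surface. World frame = base frame: x ahead of the robot, y to its left, z up, the work surface at z = 0. Lengths are in m, angles in rad, forces in N, time in s.
With the tool pointing down it reaches from about 0.325 to 0.9 m from the base axis. Payload 3.5 kg.
Tool frame: the origin (TCP) lies midway between the tips of the shut fingers; the grasp point (between the pads) lies 19 mm behind it (bot.tcp_to_grasp is the x of the grasp point in the tool frame, in m); x points along the fingers, y is the direction in which the jaws open and shut, and the axes are right-handed (so a half turn about x gives the same grasp; the last joint's range is limited). The gripper opens to 85 mm and grips with 20 to 120 N. Pads are 22 mm wide; open, the fingers measure 114 mm over their backs; the gripper's body (76 mm by 85 mm) begins 54 mm behind the grasp point. The pads swing forward as they close: fully open they stand 13 mm farther back than shut.
Start: joints at [-1.344, 0.276, -0.026, 1.268, 0, 1.467], TCP at [0.202, -0.591, 0.231] pointing down, gripper open.
Joint ranges: [-3.12, 3.12], [-0.85, 1.88], [-1.08, 1.24], [-1.95, 2.15], [-1.57, 1.53], [-3.14, 3.14]. Speed limits (rad/s): [2.57, 2.57, 3.14, 3.14, 3.14, 3.14].

INTERFACE

Orientations are given as a unit quaternion [x, y, z, w].
In Python, from station import bot gives the robot as it stands. The module is installed in compiled form; this text tells all that it offers.
- The arm moves only by the tool step_arm, never from a script. Its argument "commands" is a list of rows, each a list of 3 entries, a list of its own where there are three numbers: the turn, a rotation vector about the tool's x, y, z normalised to -1 to 1, where 1 is 180 degrees, then the shift along the tool's x, y, z normalised to -1 to 1, where 1 is 0.1 m, then the closure, from -1 (fully open) to 1 (shut). A call has 1 to 12 rows; each row shifts and turns the commanded pose from where the row before left it, along the tool's axes as they then stand; what a row does not reach is not made up. A row lasts 1/8 s, in which the tool goes at most 62.5 mm and 10.7 degrees, less where a joint would pass 70% of its speed; a pose out of reach is approached as far as the arm can. A call with a number of a shift or a turn outside -1 to 1 is refused whole. A call with a gripper value outside its range is refused whole. The fingers move at their own pace and stop on an object; the grip force is fixed at half the most. Time passes only in rows, so rows that do not move let the fingers close. It gives the time, the measured TCP pose, the force and the opening at its end, in the units of the state.
- bot.get_obs(): the state, without advancing time (a new reading comes with each control period).
- bot.get_image(name): name is "scene" or "top"; returns the picture (400x640x3 uint8, blue, green, red); there is no depth.
- bot.camera_model(name): a dict with "fx", "fy", "cx", "cy" (pixels), "k1" (the pictures are not rectified: a ray, as slopes to the right and down, at radius r is drawn at 1 + k1 r^2 times it, then the intrinsics apply), "position" and "orientation" of the camera in the world. Camera axes: x right, y down, z forward; pixel columns grow to the right and rows downward; lengths in m; the calibration is good to about 2 mm. A picture is of the moment at which its call begins. camera_model takes no time and is no camera call.
- bot.sign_off(): hands the job in, once; it reports no verdict.
The state is a dict: "time": time; "qpos": joint angles; "joint_velocities": joint speeds; "tau": joint torques, N m; "ee_pos": TCP position; "tcp_rot": TCP orientation; "ft_force": force on the tool from outside, world axes, zero at the start; "ft_torque": the same for the moment, N m; "width": opening from 0.0 (shut) to 1.0 (fully open).
Only numpy, scipy, OpenCV 4.12 (cv2) and the standard library are available. Lean on these libraries where they do the work, as an engineer would, in place of code of your own. Each camera call takes 0.05 s, during which the arm holds its last target.

## Working session

There is one attempt and no reset: what is moved stays moved. The work goes in short steps, Python scripts to look and compute and a tool call to move; the robot and the scene stay as the last step left them, time stands still between calls to the robot, and variables do not carry over. Pictures are saved under pics/ and viewed, and the job is handed in when it is done.

Besides the shell and the picture viewer there is one more tool, called after "Emit:" by a JSON object that holds its "method" and its "body". step_arm: Moves the arm, as the interface text tells. Its arguments: {"type":"object","properties":{"commands":{"type":"array","items":{"type":"array"}}},"required":["commands"]}

```bash
mkdir -p pics
python3 - <<'E'
from station import bot
import cv2
for n in("scene","top"):
    im=bot.get_image(n); cv2.imwrite(f"pics/{n}0.png",im); print(n,bot.camera_model(n))
print(bot.get_obs(), bot.tcp_to_grasp)
E
```

```text
scene {'fx': 453.5575853472955, 'fy': 453.5575853472955, 'cx': 328.40801370905643, 'cy': 204.0983501408198, 'k1': 0.035636319469037975, 'position': array([1.18153887, 0.37985762, 0.73429887]), 'orientation': array([ 0.50862664,  0.75586616, -0.34621834, -0.22382616])}
top {'fx': 435.367715086516, 'fy': 435.367715086516, 'cx': 322.1704807059247, 'cy': 201.8665303148336, 'k1': 0.010360131393168352, 'position': array([0.39864102, 0.07385053, 1.29125485]), 'orientation': array([-0.69593312,  0.71673115, -0.0258703 ,  0.03611466])}
{'time': 0.1, 'qpos': array([-1.34439244e+00,  2.77082367e-01, -2.77673515e-02,  1.26804185e+00,
       -3.92172095e-06,  1.46739692e+00]), 'joint_velocities': array([ 0.00152492, -0.00269457,  0.0034316 ,  0.00332781, -0.00098664,
        0.00148556]), 'tau': array([ 1.56726332e-03, -4.46706247e+01,  2.96129447e+01,  8.42415058e-03,
       -3.10442181e-05, -1.22540015e-06]), 'ee_pos': array([ 0.20223485, -0.59060098,  0.23024464]), 'tcp_rot': array([-0.69746723, -0.11681457,  0.69756106, -0.11533598]), 'ft_force': array([0.68951485, 0.78400188, 0.10196195]), 'ft_torque': array([-0.02290533,  0.01075671,  0.05088433]), 'width': 1.0024496522019688} -0.0187
```

View pics/scene0.png

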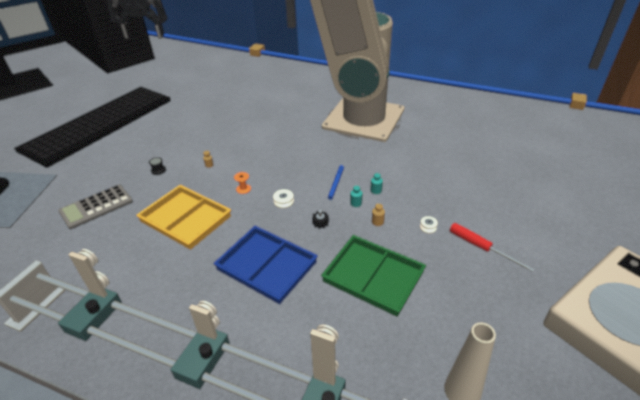

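View pics/top0.png

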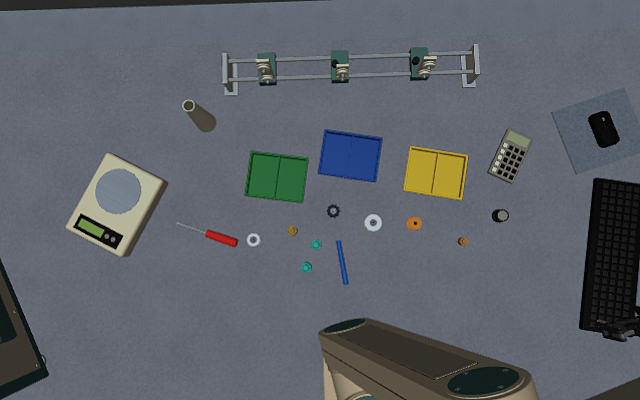

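Run:
```python
import cv2,numpy as np
s=cv2.imread("pics/scene0.png");t=cv2.imread("pics/top0.png")
a=cv2.resize(s[140:260,130:330],None,fx=4,fy=4,interpolation=cv2.INTER_CUBIC)[:, :800]
b=cv2.resize(s[150:260,290:450],None,fx=5,fy=5,interpolation=cv2.INTER_CUBIC)
cv2.imwrite("pics/c1.png",a);cv2.imwrite("pics/c2.png",b)
cv2.imwrite("pics/c3.png",cv2.resize(t[190:290,230:390],None,fx=5,fy=5,interpolation=cv2.INTER_CUBIC))
cv2.imwrite("pics/c4.png",cv2.resize(t[190:290,360:520],None,fx=5,fy=5,interpolation=cv2.INTER_CUBIC))
```

```text
(no output)
```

View pics/c1.png

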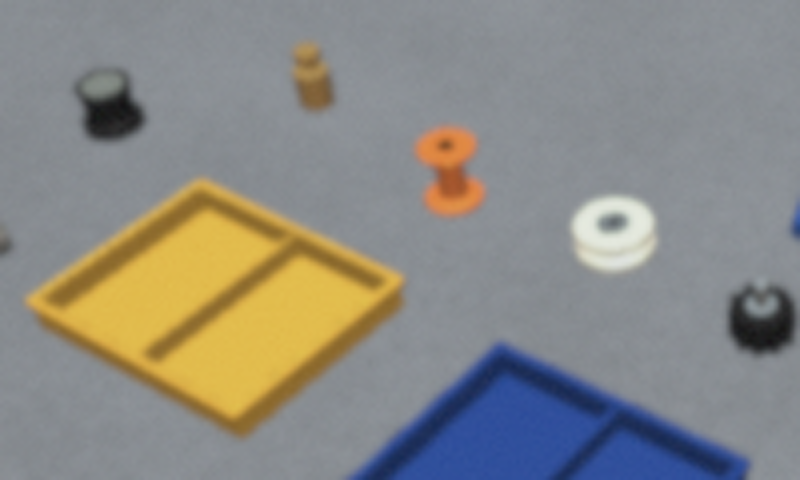

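View pics/c2.png

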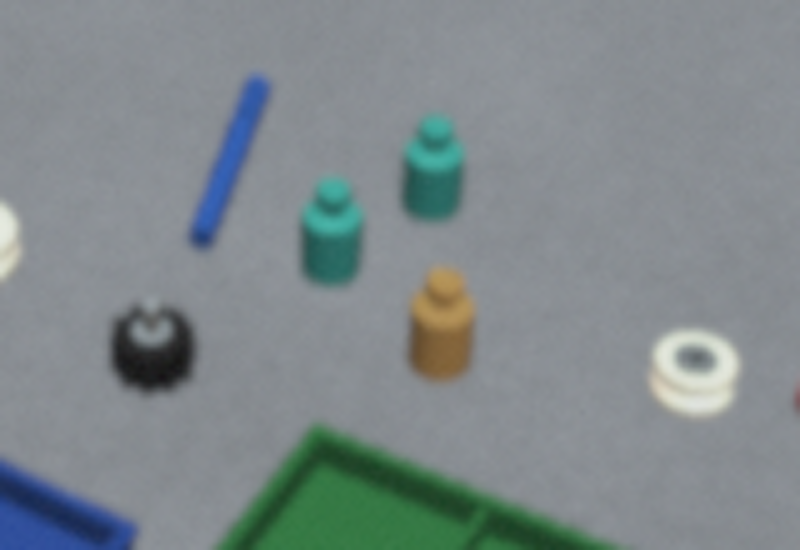

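View pics/c3.png

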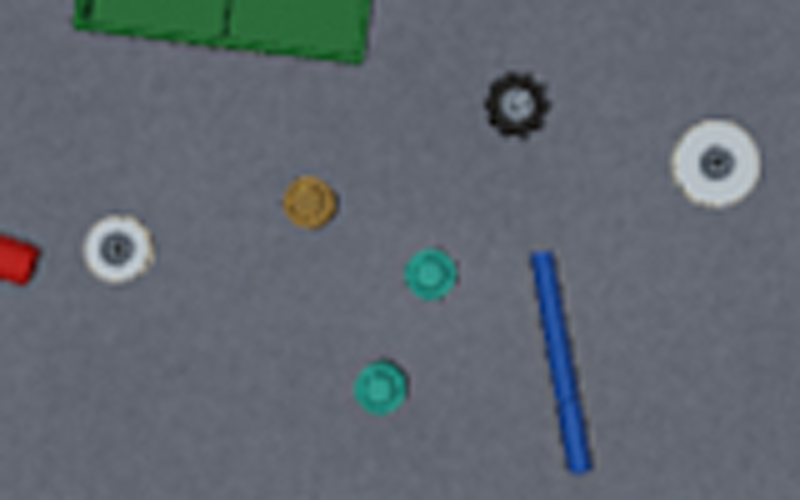

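View pics/c4.png

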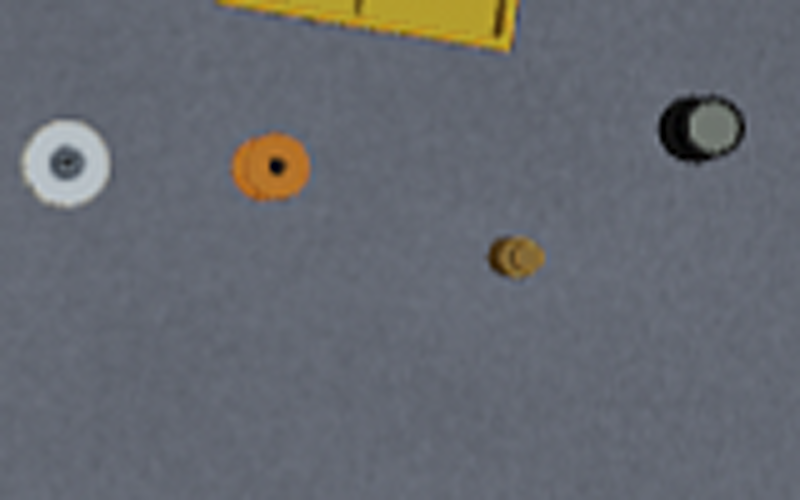

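Candidates (top-view pixels):
- **Brass weights:** (292,231) is large and (462,241) is small. The turquoise ones at (316,244) and (306,267) are decoys.
- **Black parts:** (333,211) is fluted with a steel stud, so it is the knob. (500,215) is a spool-like grey-topped decoy.
- **White pulleys:** (373,223) is large and (253,240) is small.
- **Blue:** the tray is at (350,155). The blue rod at (342,262) is not needed.

The crops confirm these choices.

```bash
cat > h.py <<'E'
import cv2,numpy as np
from scipy.spatial.transform import Rotation as R
import json
from station import bot
def ray(cm,px):
    p=cv2.undistortPoints(np.array([[px]],float),np.array([[cm['fx'],0,cm['cx']],[0,cm['fy'],cm['cy']],[0,0,1.]]),np.array([cm['k1'],0,0,0,0.]))[0,0]
    return np.array(cm['position']),R.from_quat(cm['orientation']).apply([p[0],p[1],1])
def onz(name,px,z):
    o,d=ray(bot.camera_model(name),px); return o+d*(z-o[2])/d[2]
def two(pt,ps):
    o1,d1=ray(bot.camera_model("top"),pt);o2,d2=ray(bot.camera_model("scene"),ps)
    A=np.stack([d1,-d2],1);s,*_=np.linalg.lstsq(A,o2-o1,rcond=None)
    a=o1+d1*s[0];b=o2+d2*s[1];return (a+b)/2,np.linalg.norm(a-b)
def mask(im,kind):
    h=cv2.cvtColor(im,cv2.COLOR_BGR2HSV);H,S,V=[h[...,i].astype(int) for i in range(3)]
    m={'white':(V>165)&(S<50),'brass':(H>10)&(H<26)&(S>90)&(V>60),'black':(V<60),
     'orange':(H<16)&(S>150)&(V>120),'yellow':(H>18)&(H<32)&(S>120),'blue':(H>105)&(H<125)&(S>140),'green':(H>50)&(H<75)&(S>100)}[kind]
    return m.astype(np.uint8)
def blob(im,kind,win):
    x0,y0,x1,y1=win; m=np.zeros(im.shape[:2],np.uint8); m[y0:y1,x0:x1]=mask(im,kind)[y0:y1,x0:x1]
    c=max(cv2.findContours(m,cv2.RETR_EXTERNAL,cv2.CHAIN_APPROX_NONE)[0],key=cv2.contourArea)
    hull=cv2.convexHull(c);M=cv2.moments(hull)
    return np.array([M['m10']/M['m00'],M['m01']/M['m00']]),cv2.boundingRect(c),hull
E
python3 - <<'E'
from h import *
t=cv2.imread("pics/top0.png");s=cv2.imread("pics/scene0.png")
items={'pulL':('white',(355,205,390,240),(268,185,300,212),.010),'pulS':('white',(240,230,265,250),(415,212,442,236),.010),
'wL':('brass',(282,222,302,240),(368,200,390,228),.024),'wS':('brass',(452,232,474,250),(198,148,218,170),.02),
'knob':('black',(322,202,345,220),(308,206,332,230),.012),'bob':('orange',(402,212,428,234),(232,170,255,196),.021)}
for k,(c,wt,ws,z) in items.items():
    a,ba,_=blob(t,c,wt);b,bb,_=blob(s,c,ws)
    P,g=two(a,b)
    print(k,a.round(1),ba,b.round(1),bb,'top',onz('top',a,z)[:2].round(4),'scene',onz('scene',b,z)[:2].round(4),'tri',P.round(4),round(g,4))
for k,wt,ws in(('blue',(310,120,390,190),(205,220,325,305)),('green',(240,145,315,210),(318,230,432,318)),('yellow',(398,140,475,205),(130,180,236,250))):
  for n,im,w in(('top',t,wt),('scene',s,ws)):
    a,ba,h=blob(im,k,w)
    q=cv2.approxPolyN(h,4).reshape(-1,2)
    Q=np.array([onz(n,p,.022)[:2] for p in q])
    print(k,n,ba,q.tolist(),Q.round(3).tolist(),'ctr',Q.mean(0).round(4),'sides',np.linalg.norm(Q-np.roll(Q,-1,0),axis=1).round(3))
E
```

```text
pulL [372.8 222.2] (365, 214, 17, 17) [282.9 197.8] (272, 189, 22, 19) top [ 0.4471 -0.0562] scene [ 0.4435 -0.0579] tri [ 0.447  -0.0558  0.0134] 0.0
pulS [252.9 239.4] (247, 234, 13, 12) [428.4 224. ] (420, 216, 18, 17) top [0.4069 0.2974] scene [0.4032 0.2949] tri [0.4071 0.296  0.0139] 0.0015
wL [291.5 230. ] (287, 225, 10, 11) [378.  214.8] (373, 204, 11, 22) top [0.431  0.1821] scene [0.4308 0.1822] tri [0.431  0.1822 0.0242] 0.0001
wS [462.8 241. ] (458, 238, 11, 7) [207.4 158.8] (204, 151, 8, 16) top [ 0.3851 -0.3125] scene [ 0.3834 -0.3148] tri [ 0.3853 -0.3124  0.0218] 0.001
knob [333.  210.7] (327, 205, 13, 13) [320.1 220.2] (313, 214, 15, 14) top [0.4843 0.0597] scene [0.4853 0.06  ] tri [0.4844 0.0597 0.0111] 0.0001
bob [410.8 226.3] (407, 222, 10, 8) [242.  182.5] (235, 173, 15, 20) top [ 0.4315 -0.1645] scene [ 0.4392 -0.1743] tri [ 0.4345 -0.1705  0.0182] 0.0121
blue top (318, 130, 64, 52) [[382, 137], [375, 182], [317, 173], [324, 129]] [[0.698, -0.092], [0.564, -0.066], [0.596, 0.103], [0.727, 0.079]] ctr [0.6464 0.0062] sides [0.136 0.172 0.133 0.173]
blue scene (2
[... 278 characters left out ...]
], [0.512, 0.15], [0.538, 0.32], [0.668, 0.3]] ctr [0.5899 0.2246] sides [0.132 0.172 0.132 0.173]
green scene (322, 236, 103, 79) [[426, 265], [397, 315], [319, 278], [353, 235]] [[0.538, 0.319], [0.677, 0.298], [0.651, 0.129], [0.512, 0.151]] ctr [0.5943 0.2243] sides [0.141 0.171 0.141 0.171]
yellow top (403, 146, 65, 54) [[468, 154], [461, 200], [403, 190], [409, 145]] [[0.639, -0.341], [0.504, -0.313], [0.538, -0.147], [0.671, -0.17]] ctr [ 0.5879 -0.2429] sides [0.138 0.17  0.135 0.174]
yellow scene (137, 185, 93, 63) [[235, 211], [190, 248], [134, 216], [180, 185]] [[0.54, -0.134], [0.678, -0.161], [0.641, -0.342], [0.506, -0.313]] ctr [ 0.591  -0.2375] sides [0.141 0.185 0.137 0.182]
```

```bash
cat > go.py <<'E'
# usage: go.py x y z [yaw_of_jaw_axis_deg]
import sys
from h import *
o=bot.get_obs();r=R.from_quat(o['tcp_rot']);p=o['ee_pos']
M=r.as_matrix()
jaw=np.degrees(np.arctan2(M[1,1],M[0,1]))
print('t',round(o['time'],2),'p',p.round(4),'jaw',round(jaw,2),'toolx',M[:,0].round(3),'F',o['ft_force'].round(2),'w',round(o['width'],3),'q',o['qpos'].round(2))
if len(sys.argv)>1:
    T=np.array(list(map(float,sys.argv[1:4])))
    yaw=float(sys.argv[4]) if len(sys.argv)>4 else jaw
    d=(yaw-jaw+90)%180-90
    y=np.radians(jaw+d);yv=np.array([np.cos(y),np.sin(y),0]);xv=np.array([0,0,-1.]);
    N=np.stack([xv,yv,np.cross(xv,yv)],1)
    rv=r.inv()*R.from_matrix(N)
    print('turn(norm,total)',(rv.as_rotvec()/np.pi).round(4))
    print('shift norm, before turn axes',(M.T@(T-p)/.1).round(3),' after-turn axes',(N.T@(T-p)/.1).round(3))
E
python3 go.py 0.431 0.182 0.15 -10
```

```text
t 0.1 p [ 0.2022 -0.5906  0.2302] jaw -71.1 toolx [-0.     0.002 -1.   ] F [0.69 0.78 0.1 ] w 1.002 q [-1.34  0.28 -0.03  1.27 -0.    1.47]
turn(norm,total) [-0.3395 -0.0004  0.0006]
shift norm, before turn axes [ 0.817 -6.567 -4.666]  after-turn axes [ 0.802  0.911 -8.006]
```

```bash
python3 go.py 0.385 -0.313 0.11 -10
```

```text
t 0.1 p [ 0.2022 -0.5906  0.2302] jaw -71.1 toolx [-0.     0.002 -1.   ] F [0.69 0.78 0.1 ] w 1.002 q [-1.34  0.28 -0.03  1.27 -0.    1.47]
turn(norm,total) [-0.3395 -0.0004  0.0006]
shift norm, before turn axes [ 1.207 -2.032 -2.628]  after-turn axes [ 1.202  1.318 -3.051]
```

Emit:
{"method": "step_arm", "body": {"commands": [[[-0.0485,0,0],[0,0,0],-1],[[-0.0485,0,0],[0,0,0],-1],[[-0.0485,0,0],[0,0,0],-1],[[-0.0485,0,0],[0,0,0],-1],[[-0.0485,0,0],[0,0,0],-1],[[-0.0485,0,0],[0,0,0],-1],[[-0.0485,0,0],[0,0,0],-1],[[0,0,0],[0,0.165,-0.38],-1],[[0,0,0],[0,0.165,-0.38],-1],[[0,0,0],[0,0.165,-0.38],-1],[[0,0,0],[0,0.165,-0.38],-1]]}}

```text
time: 1.48
ee_pos: [0.2942, -0.4516, 0.2307]
tcp_rot: [0.542, 0.455, -0.542, 0.454]
ft_force: [1.1, 0.4, 0.6]
width: 1.002
```

```bash
python3 go.py 0.385 -0.313 0.11 -10
```

```text
t 1.48 p [ 0.2942 -0.4516  0.2307] jaw -10.01 toolx [-0.     0.001 -1.   ] F [1.14 0.43 0.55] w 1.002 q [-1.11  0.13 -0.21  1.23  0.    0.63]
turn(norm,total) [-0.0001 -0.0003  0.0002]
shift norm, before turn axes [ 1.208  0.654 -1.521]  after-turn axes [ 1.207  0.654 -1.522]
```

Emit:
{"method": "step_arm", "body": {"commands": [[[0,0,0],[0,0.165,-0.38],-0.3],[[0,0,0],[0,0.165,-0.38],-0.3],[[0,0,0],[0.3,0.165,-0.38],-0.3],[[0,0,0],[0.45,0.16,-0.38],-0.3],[[0,0,0],[0.45,0,0],-0.3],[[0,0,0],[0,0,0],-0.3],[[0,0,0],[0,0,0],-0.3]]}}

```text
time: 2.35
ee_pos: [0.3851, -0.3157, 0.1125]
tcp_rot: [0.542, 0.454, -0.542, 0.455]
ft_force: [0.9, -1.0, -0.0]
width: 0.652
```

```bash
python3 go.py 0.385 -0.313 0.010 -10
python3 - <<'E'
from h import *
s=bot.get_image("scene");t=bot.get_image("top")
a=cv2.resize(s[80:200,120:280],None,fx=4,fy=4);b=cv2.resize(t[180:300,400:560],None,fx=4,fy=4)
cv2.imwrite("pics/p1.png",cv2.resize(np.hstack([a,b]),(800,300)))
E
```

```text
t 2.35 p [ 0.3851 -0.3157  0.1125] jaw -10.03 toolx [ 0.001 -0.001 -1.   ] F [ 0.87 -0.99 -0.01] w 0.652 q [-0.82  0.15 -0.45  0.97 -0.    0.93]
turn(norm,total) [-0.0001  0.0003 -0.0003]
shift norm, before turn axes [ 1.025 -0.007 -0.027]  after-turn axes [ 1.025 -0.006 -0.026]
```

View pics/p1.png

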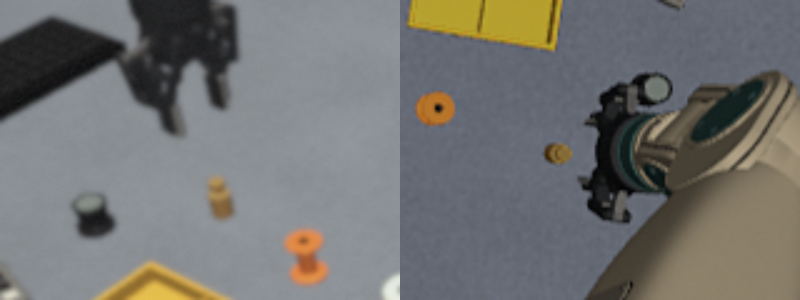

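Emit:
{"method": "step_arm", "body": {"commands": [[[0,0,0],[0.25,0,-0.026],-0.3],[[0,0,0],[0.3,0,0],-0.3],[[0,0,0],[0.25,0,0],-0.3],[[0,0,0],[0.2,0,0],-0.3],[[0,0,0],[0.06,0,0],-0.3],[[0,0,0],[0,0,0],-0.3],[[0,0,0],[0,0,0],0.1],[[0,0,0],[0,0,0],0.4],[[0,0,0],[0,0,0],1],[[0,0,0],[0,0,0],1],[[0,0,0],[0,0,0],1]]}}

```text
time: 3.82
ee_pos: [0.3856, -0.3128, 0.0064]
tcp_rot: [-0.542, -0.454, 0.542, -0.455]
ft_force: [-0.8, 0.4, 5.2]
width: 0.256
```

```bash
python3 go.py 0.385 -0.313 0.110 -10
```

```text
t 3.83 p [ 0.3856 -0.3128  0.0064] jaw -9.99 toolx [ 0.001 -0.001 -1.   ] F [-0.8   0.36  5.22] w 0.256 q [-0.81  0.29 -0.56  0.73 -0.    0.93]
turn(norm,total) [ 0.      0.0004 -0.0004]
shift norm, before turn axes [-1.036 -0.005  0.004]  after-turn axes [-1.036 -0.006  0.003]
```

Emit:
{"method": "step_arm", "body": {"commands": [[[0,0,0],[-0.2,0,0],1],[[0,0,0],[-0.4,0,0],1],[[0,0,0],[-0.44,0,0],1],[[0,0,0],[0,0,0],1]]}}

```text
time: 4.32
ee_pos: [0.3877, -0.3148, 0.1132]
tcp_rot: [0.542, 0.452, -0.541, 0.458]
ft_force: [0.5, 0.3, -0.2]
width: 0.255
```

```bash
python3 go.py 0.586 0.184 0.110 -9
```

```text
t 4.33 p [ 0.3877 -0.3148  0.1132] jaw -9.99 toolx [ 0.006 -0.006 -1.   ] F [ 0.5   0.29 -0.21] w 0.255 q [-0.81  0.15 -0.46  0.96  0.    0.93]
turn(norm,total) [-0.0055  0.0017 -0.0022]
shift norm, before turn axes [ 0.013  1.088 -5.256]  after-turn axes [ 0.032  1.179 -5.236]
```

Emit:
{"method": "step_arm", "body": {"commands": [[[-0.0055,0,0],[0,0.05,-0.2],1],[[0,0,0],[0,0.1,-0.44],1],[[0,0,0],[0,0.1,-0.44],1],[[0,0,0],[0,0.1,-0.44],1],[[0,0,0],[0,0.1,-0.44],1],[[0,0,0],[0,0.1,-0.44],1],[[0,0,0],[0,0.1,-0.44],1],[[0,0,0],[0,0.1,-0.44],1],[[0,0,0],[0,0.1,-0.44],1],[[0,0,0],[0,0.1,-0.44],1],[[0,0,0],[0,0.1,-0.44],1],[[0,0,0],[0,0.1,-0.44],1]]}}

```text
time: 5.82
ee_pos: [0.5771, 0.1687, 0.1076]
tcp_rot: [-0.537, -0.46, 0.538, -0.459]
ft_force: [0.6, 0.3, -0.5]
width: 0.26
```

```bash
python3 go.py 0.586 0.184 0.060 -9
```

```text
t 5.83 p [0.5771 0.1687 0.1076] jaw -8.99 toolx [-0.002 -0.001 -1.   ] F [ 0.58  0.25 -0.46] w 0.26 q [ 0.18  0.33 -0.23  1.01 -0.    1.9 ]
turn(norm,total) [0.     0.0003 0.0007]
shift norm, before turn axes [ 0.476  0.065 -0.165]  after-turn axes [ 0.476  0.064 -0.164]
```

Emit:
{"method": "step_arm", "body": {"commands": [[[0,0,0],[0.1,0.03,-0.19],1],[[0,0,0],[0.3,0,0],1],[[0,0,0],[0,0,0],1],[[0,0,0],[0,0,0],1]]}}

```text
time: 6.32
ee_pos: [0.5832, 0.185, 0.0689]
tcp_rot: [-0.537, -0.459, 0.538, -0.459]
ft_force: [0.2, -0.7, -0.3]
width: 0.26
```

```bash
python3 go.py 0.586 0.184 0.012 -9
python3 - <<'E'
from h import *
s=bot.get_image("scene");t=bot.get_image("top")
a=cv2.resize(s[150:330,290:450],(400,450));b=cv2.resize(t[130:290,220:380],(400,400))
c=np.zeros((450,800,3),np.uint8);c[:,:400]=a;c[:400,400:]=b
cv2.imwrite("pics/p2.png",c)
E
```

```text
t 6.33 p [0.5832 0.185  0.0689] jaw -9.05 toolx [-0.001 -0.001 -1.   ] F [ 0.16 -0.68 -0.31] w 0.26 q [ 0.2   0.38 -0.25  0.94 -0.    1.93]
turn(norm,total) [-0.0003  0.0002  0.0004]
shift norm, before turn axes [0.569 0.03  0.005]  after-turn axes [0.569 0.029 0.006]
```

View pics/p2.png

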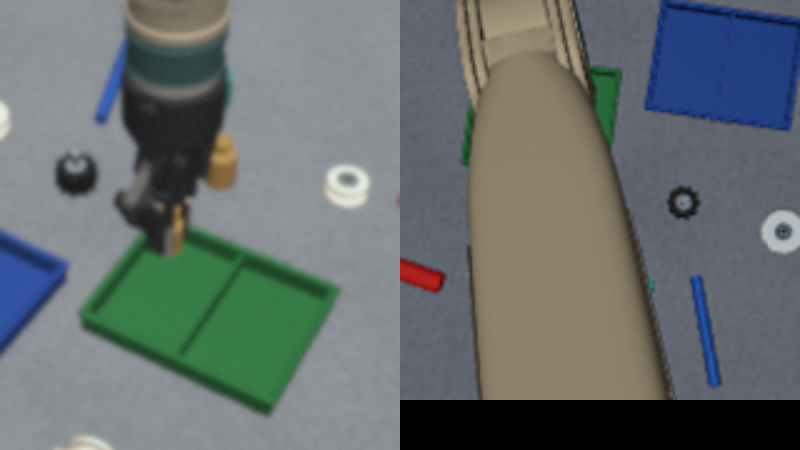

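Emit:
{"method": "step_arm", "body": {"commands": [[[0,0,0],[0.2,0.03,0],1],[[0,0,0],[0.2,0,0],1],[[0,0,0],[0.1,0,0],1],[[0,0,0],[0.05,0,0],1],[[0,0,0],[0.02,0,0],1],[[0,0,0],[0.01,0,0],1],[[0,0,0],[0,0,0],1]]}}

```text
time: 7.3
ee_pos: [0.5872, 0.1854, 0.0118]
tcp_rot: [0.538, 0.459, -0.537, 0.459]
ft_force: [-0.8, -0.1, -0.7]
width: 0.251
```

Emit:
{"method": "step_arm", "body": {"commands": [[[0,0,0],[0.01,0,0],1],[[0,0,0],[0,0,0],1],[[0,0,0],[0,0,0],0.3],[[0,0,0],[0,0,0],0.1],[[0,0,0],[0,0,0],-0.1],[[0,0,0],[0,0,0],-0.2],[[0,0,0],[-0.2,0,0],-0.3],[[0,0,0],[-0.4,0,0],-0.3],[[0,0,0],[-0.4,0,0],-0.3],[[0,0,0],[0,0,0],-0.3]]}}

```text
time: 8.55
ee_pos: [0.5902, 0.186, 0.1146]
tcp_rot: [0.54, 0.458, -0.535, 0.461]
ft_force: [0.6, -0.5, 0.2]
width: 0.649
```

```bash
python3 go.py 0.431 0.182 0.110 -9
```

```text
t 8.55 p [0.5902 0.186  0.1146] jaw -9.0 toolx [ 0.008  0.002 -1.   ] F [ 0.64 -0.51  0.25] w 0.649 q [ 0.2   0.34 -0.2   1.03  0.    1.93]
turn(norm,total) [-0.     -0.001  -0.0025]
shift norm, before turn axes [ 0.033 -1.567  0.289]  after-turn axes [ 0.046 -1.566  0.289]
```

Emit:
{"method": "step_arm", "body": {"commands": [[[0,0,0],[0,-0.39,0.07],-0.3],[[0,0,0],[0,-0.39,0.07],-0.3],[[0,0,0],[0,-0.39,0.07],-0.3],[[0,0,0],[0,-0.39,0.07],-0.3],[[0,0,0],[0,0,0],-0.3],[[0,0,0],[0,0,0],-0.3]]}}

```text
time: 9.3
ee_pos: [0.4287, 0.1821, 0.11]
tcp_rot: [0.538, 0.459, -0.538, 0.459]
ft_force: [0.8, -0.8, 0.4]
width: 0.651
```

```bash
python3 go.py 0.431 0.182 0.008 -9
python3 - <<'E'
from h import *
s=bot.get_image("scene");t=bot.get_image("top")
a=cv2.resize(s[150:330,290:450],(400,450));b=cv2.resize(t[130:290,220:380],(400,400))
c=np.zeros((450,800,3),np.uint8);c[:,:400]=a;c[:400,400:]=b
cv2.imwrite("pics/p3.png",c)
E
```

```text
t 9.3 p [0.4287 0.1821 0.11  ] jaw -9.0 toolx [ 0. -0. -1.] F [ 0.84 -0.81  0.45] w 0.651 q [ 0.26  0.1  -0.52  0.95 -0.    1.99]
turn(norm,total) [ 0.     -0.     -0.0001]
shift norm, before turn axes [ 1.02   0.023 -0.003]  after-turn axes [ 1.02   0.023 -0.003]
```

View pics/p3.png

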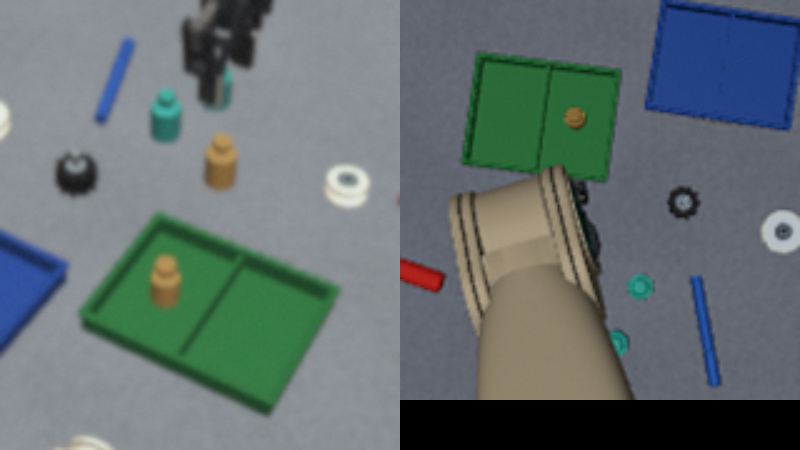

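The small weight (top crop 575,118) stands in the middle of the green tray's -y compartment, and the gripper is above the large weight. Next is picking up the large weight.

Emit:
{"method": "step_arm", "body": {"commands": [[[0,0,0],[0.25,0.02,0],-0.3],[[0,0,0],[0.3,0,0],-0.3],[[0,0,0],[0.25,0,0],-0.3],[[0,0,0],[0.17,0,0],-0.3],[[0,0,0],[0.05,0,0],-0.3],[[0,0,0],[0,0,0],-0.3],[[0,0,0],[0,0,0],0.1],[[0,0,0],[0,0,0],0.4],[[0,0,0],[0,0,0],1],[[0,0,0],[0,0,0],1],[[0,0,0],[0,0,0],1]]}}

```text
time: 10.78
ee_pos: [0.4313, 0.182, 0.0094]
tcp_rot: [0.538, 0.459, -0.537, 0.46]
ft_force: [-0.2, 0.1, 6.2]
width: 0.33
```

Emit:
{"method": "step_arm", "body": {"commands": [[[0,0,0],[-0.2,0,0],1],[[0,0,0],[-0.4,0,0],1],[[0,0,0],[-0.4,0,0],1],[[0,0,0],[0,0,0],1]]}}

```text
time: 11.28
ee_pos: [0.4333, 0.1825, 0.1115]
tcp_rot: [0.54, 0.458, -0.535, 0.46]
ft_force: [0.1, 0.4, -2.1]
width: 0.33
```

```bash
python3 go.py 0.598 0.265 0.110 -9
```

```text
t 11.28 p [0.4333 0.1825 0.1115] jaw -9.0 toolx [ 0.007  0.002 -1.   ] F [ 0.15  0.38 -2.13] w 0.33 q [ 0.26  0.1  -0.52  0.95 -0.    1.99]
turn(norm,total) [-0.     -0.001  -0.0022]
shift norm, before turn axes [ 0.029  1.498 -1.072]  after-turn axes [ 0.015  1.498 -1.072]
```

Emit:
{"method": "step_arm", "body": {"commands": [[[0,0,0],[0,0.2,-0.14],1],[[0,0,0],[0,0.325,-0.233],1],[[0,0,0],[0,0.325,-0.233],1],[[0,0,0],[0,0.325,-0.233],1],[[0,0,0],[0,0.325,-0.233],1],[[0,0,0],[0.2,0,0],1],[[0,0,0],[0.3,0,0],1],[[0,0,0],[0,0,0],1],[[0,0,0],[0,0,0],1]]}}

```text
time: 12.4
ee_pos: [0.5948, 0.264, 0.0579]
tcp_rot: [-0.537, -0.459, 0.538, -0.459]
ft_force: [0.6, -0.2, -0.5]
width: 0.326
```

```bash
python3 go.py 0.598 0.265 0.0135 -9
```

```text
t 12.4 p [0.5948 0.264  0.0579] jaw -9.01 toolx [-0.001 -0.    -1.   ] F [ 0.55 -0.16 -0.55] w 0.326 q [ 0.32  0.45 -0.16  0.96  0.    2.05]
turn(norm,total) [-0.      0.0002  0.0003]
shift norm, before turn axes [ 0.444  0.031 -0.015]  after-turn axes [ 0.444  0.03  -0.015]
```

Emit:
{"method": "step_arm", "body": {"commands": [[[0,0,0],[0.15,0.03,0],1],[[0,0,0],[0.15,0,0],1],[[0,0,0],[0.08,0,0],1],[[0,0,0],[0.04,0,0],1],[[0,0,0],[0.01,0,0],1],[[0,0,0],[0.01,0,0],1],[[0,0,0],[0,0,0],1]]}}

```text
time: 13.28
ee_pos: [0.5985, 0.2638, 0.0147]
tcp_rot: [0.538, 0.459, -0.537, 0.459]
ft_force: [0.9, -0.8, -1.4]
width: 0.33
```

Emit:
{"method": "step_arm", "body": {"commands": [[[0,0,0],[0.01,0,0],1],[[0,0,0],[0.005,0,0],1],[[0,0,0],[0,0,0],0.25],[[0,0,0],[0,0,0],0.1],[[0,0,0],[0,0,0],-0.1],[[0,0,0],[0,0,0],-0.2],[[0,0,0],[-0.2,0,0],-0.3],[[0,0,0],[-0.4,0,0],-0.3],[[0,0,0],[-0.4,0,0],-0.3],[[0,0,0],[0,0,0],-0.3]]}}

```text
time: 14.52
ee_pos: [0.6022, 0.265, 0.1192]
tcp_rot: [0.541, 0.458, -0.534, 0.461]
ft_force: [0.5, -0.3, -0.4]
width: 0.65
```

```bash
python3 go.py 0.4065 0.296 0.110 -9
```

```text
t 14.53 p [0.6022 0.265  0.1192] jaw -9.0 toolx [ 0.01   0.003 -1.   ] F [ 0.51 -0.27 -0.39] w 0.65 q [ 0.32  0.4  -0.1   1.06  0.    2.04]
turn(norm,total) [-0.     -0.0016 -0.003 ]
shift norm, before turn axes [ 7.300e-02 -1.982e+00  1.000e-03]  after-turn axes [ 0.092 -1.981  0.   ]
```

Emit:
{"method": "step_arm", "body": {"commands": [[[0,0,0],[0,-0.396,0],-0.3],[[0,0,0],[0,-0.396,0],-0.3],[[0,0,0],[0,-0.396,0],-0.3],[[0,0,0],[0,-0.396,0],-0.3],[[0,0,0],[0.2,-0.396,0],-0.3],[[0,0,0],[0.3,0,0],-0.3],[[0,0,0],[0,0,0],-0.3],[[0,0,0],[0,0,0],-0.3]]}}

```text
time: 15.52
ee_pos: [0.4036, 0.295, 0.0637]
tcp_rot: [0.538, 0.459, -0.537, 0.459]
ft_force: [-0.4, 1.2, -0.5]
width: 0.651
```

```bash
python3 go.py 0.4065 0.2965 0.004 -9
python3 - <<'E'
from h import *
s=bot.get_image("scene");t=bot.get_image("top")
a=cv2.resize(s[150:330,320:480],(400,450));b=cv2.resize(t[130:290,220:380],(400,400))
c=np.zeros((450,800,3),np.uint8);c[:,:400]=a;c[:400,400:]=b
cv2.imwrite("pics/p4.png",c)
E
```

```text
t 15.53 p [0.4036 0.295  0.0637] jaw -9.02 toolx [ 0.001  0.001 -1.   ] F [-0.38  1.16 -0.45] w 0.651 q [ 0.5   0.21 -0.5   0.86 -0.    2.23]
turn(norm,total) [-0.0001 -0.0002 -0.0003]
shift norm, before turn axes [ 0.597  0.026 -0.019]  after-turn axes [ 0.597  0.027 -0.02 ]
```

View pics/p4.png

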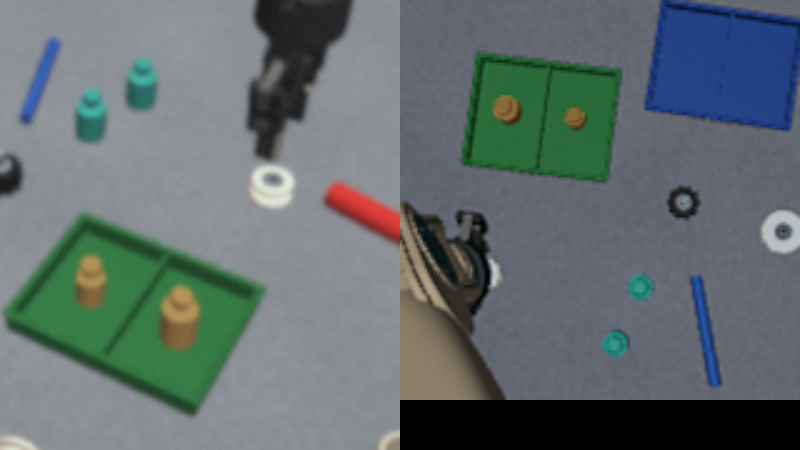

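Both weights stand in the green tray (top crop 507,109 and 575,118). The gripper is over the small pulley, clear of the screwdriver handle.

Emit:
{"method": "step_arm", "body": {"commands": [[[0,0,0],[0.2,0.025,-0.02],-0.3],[[0,0,0],[0.2,0,0],-0.3],[[0,0,0],[0.12,0,0],-0.3],[[0,0,0],[0.05,0,0],-0.3],[[0,0,0],[0.02,0,0],-0.3],[[0,0,0],[0.01,0,0],-0.3],[[0,0,0],[0,0,0],-0.3]]}}

```text
time: 16.5
ee_pos: [0.4058, 0.2964, 0.0032]
tcp_rot: [0.538, 0.459, -0.537, 0.459]
ft_force: [0.7, -0.2, -0.3]
width: 0.652
```

Emit:
{"method": "step_arm", "body": {"commands": [[[0,0,0],[0,0,0],0],[[0,0,0],[0,0,0],0.1],[[0,0,0],[0,0,0],0.3],[[0,0,0],[0,0,0],0.6],[[0,0,0],[0,0,0],0.6],[[0,0,0],[0,0,0],1],[[0,0,0],[0,0,0],1]]}}

```text
time: 17.38
ee_pos: [0.4058, 0.2964, 0.0035]
tcp_rot: [0.538, 0.459, -0.537, 0.459]
ft_force: [-0.2, -0.8, 4.4]
width: 0.413
```

Emit:
{"method": "step_arm", "body": {"commands": [[[0,0,0],[-0.1,0,0],1],[[0,0,0],[-0.3,0,0],1],[[0,0,0],[-0.4,0,0],1],[[0,0,0],[-0.3,0,0],1],[[0,0,0],[0,0,0],1]]}}

```text
time: 18.0
ee_pos: [0.4077, 0.2975, 0.1159]
tcp_rot: [0.54, 0.459, -0.535, 0.46]
ft_force: [-0.4, 0.1, -0.6]
width: 0.409
```

```bash
python3 go.py 0.655 0.0465 0.110 -10.4
python3 - <<'E'
from h import *
s=bot.get_image("scene")
cv2.imwrite("pics/p5.png",cv2.resize(s[120:260,360:520],None,fx=4,fy=4))
E
```

```text
t 18.0 p [0.4077 0.2975 0.1159] jaw -9.0 toolx [ 0.006  0.003 -1.   ] F [-0.39  0.08 -0.65] w 0.409 q [ 0.5   0.15 -0.44  0.97  0.    2.23]
turn(norm,total) [ 0.0078 -0.0013 -0.0016]
shift norm, before turn axes [0.065 2.835 2.093]  after-turn axes [0.059 2.886 2.023]
```

View pics/p5.png

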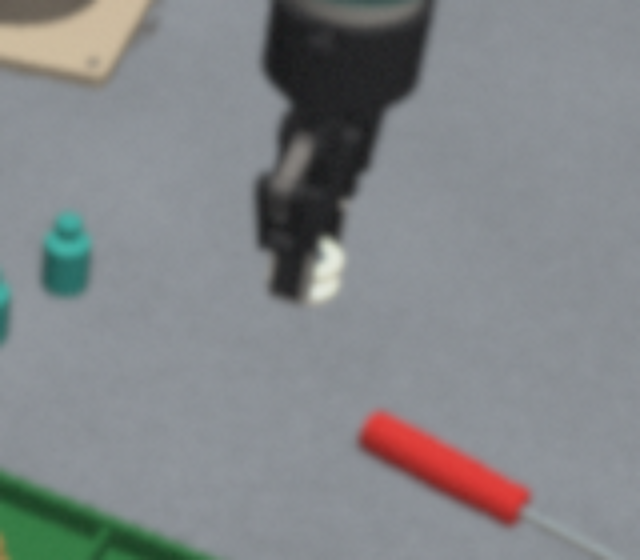

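Emit:
{"method": "step_arm", "body": {"commands": [[[0.0078,0,0],[0,0.2,0.14],1],[[0,0,0],[0,0.336,0.235],1],[[0,0,0],[0,0.336,0.235],1],[[0,0,0],[0,0.336,0.235],1],[[0,0,0],[0,0.336,0.235],1],[[0,0,0],[0,0.336,0.235],1],[[0,0,0],[0,0.336,0.235],1],[[0,0,0],[0,0.336,0.235],1],[[0,0,0],[0,0.336,0.235],1],[[0,0,0],[0.3,0,0],1],[[0,0,0],[0.3,0,0],1],[[0,0,0],[0,0,0],1]]}}

```text
time: 19.55
ee_pos: [0.6488, 0.0457, 0.0478]
tcp_rot: [-0.541, -0.455, 0.546, -0.45]
ft_force: [-0.9, 0.9, -0.6]
width: 0.411
```

```bash
python3 go.py 0.6555 0.047 0.008 -10.4
python3 - <<'E'
from h import *
s=bot.get_image("scene")
cv2.imwrite("pics/p6.png",cv2.resize(s[160:320,190:390],None,fx=4,fy=3.75))
E
```

```text
t 19.55 p [0.6488 0.0457 0.0478] jaw -10.43 toolx [-0.01  0.   -1.  ] F [-0.91  0.94 -0.63] w 0.411 q [-0.03  0.47 -0.16  0.95  0.    1.72]
turn(norm,total) [-0.0001  0.0005  0.0032]
shift norm, before turn axes [ 0.397  0.068 -0.025]  after-turn axes [ 0.398  0.064 -0.024]
```

View pics/p6.png

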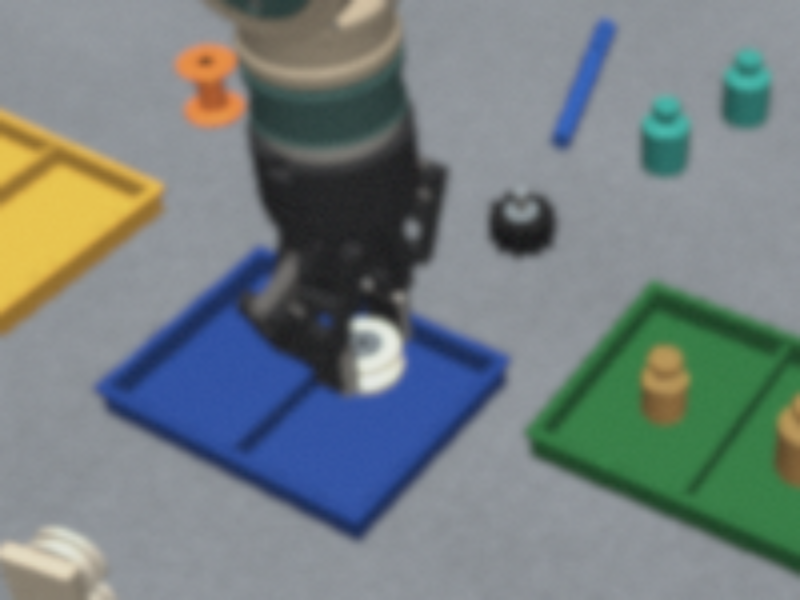

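Emit:
{"method": "step_arm", "body": {"commands": [[[0,0,0],[0.15,0.03,-0.02],1],[[0,0,0],[0.12,0,0],1],[[0,0,0],[0.05,0,0],1],[[0,0,0],[0.03,0,0],1],[[0,0,0],[0.01,0,0],1],[[0,0,0],[0.01,0,0],1],[[0,0,0],[0,0,0],1]]}}

```text
time: 20.48
ee_pos: [0.6569, 0.0472, 0.016]
tcp_rot: [0.543, 0.452, -0.543, 0.453]
ft_force: [0.3, -0.7, -1.3]
width: 0.409
```

Emit:
{"method": "step_arm", "body": {"commands": [[[0,0,0],[0.04,0,0],1],[[0,0,0],[0.02,0,0],1],[[0,0,0],[0.01,0,0],1],[[0,0,0],[0,0,0],1],[[0,0,0],[0,0,0],1]]}}

```text
time: 21.1
ee_pos: [0.6568, 0.0472, 0.0089]
tcp_rot: [0.543, 0.453, -0.543, 0.453]
ft_force: [-0.9, 0.5, -0.7]
width: 0.414
```

Emit:
{"method": "step_arm", "body": {"commands": [[[0,0,0],[0.01,0,0],1],[[0,0,0],[0,0,0],1],[[0,0,0],[0,0,0],0.15],[[0,0,0],[0,0,0],0],[[0,0,0],[0,0,0],-0.15],[[0,0,0],[0,0,0],-0.25],[[0,0,0],[-0.15,0,0],-0.3],[[0,0,0],[-0.4,0,0],-0.5],[[0,0,0],[-0.4,0,0],-0.6],[[0,0,0],[0,0,0],-0.6]]}}

```text
time: 22.35
ee_pos: [0.6608, 0.0472, 0.1088]
tcp_rot: [0.546, 0.45, -0.541, 0.455]
ft_force: [-0.2, 0.4, -0.3]
width: 0.8
```

```bash
python3 go.py 0.447 -0.056 0.110 -10.4
```

```text
t 22.35 p [0.6608 0.0472 0.1088] jaw -10.4 toolx [ 0.01 -0.   -1.  ] F [-0.19  0.39 -0.3 ] w 0.8 q [-0.03  0.42 -0.1   1.05 -0.    1.73]
turn(norm,total) [-0.     -0.0005 -0.0032]
shift norm, before turn axes [-0.034 -1.916  1.401]  after-turn axes [-0.012 -1.917  1.401]
```

Emit:
{"method": "step_arm", "body": {"commands": [[[0,0,0],[0,-0.274,0.2],-0.6],[[0,0,0],[0,-0.274,0.2],-0.6],[[0,0,0],[0,-0.274,0.2],-0.6],[[0,0,0],[0,-0.274,0.2],-0.6],[[0,0,0],[0,-0.274,0.2],-0.6],[[0,0,0],[0,-0.274,0.2],-0.6],[[0,0,0],[0,-0.274,0.2],-0.6],[[0,0,0],[0.3,0,0],-0.6],[[0,0,0],[0.2,0,0],-0.6],[[0,0,0],[0,0,0],-0.6],[[0,0,0],[0,0,0],-0.6]]}}

```text
time: 23.72
ee_pos: [0.4432, -0.0559, 0.0534]
tcp_rot: [0.543, 0.452, -0.543, 0.453]
ft_force: [0.1, -0.7, -0.1]
width: 0.801
```

```bash
python3 go.py 0.4465 -0.056 0.003 -10.4
python3 - <<'E'
from h import *
s=bot.get_image("scene");t=bot.get_image("top")
a=cv2.resize(s[130:310,200:360],(400,450));b=cv2.resize(t[110:270,290:450],(400,400))
c=np.zeros((450,800,3),np.uint8);c[:,:400]=a;c[:400,400:]=b
cv2.imwrite("pics/p7.png",c)
E
```

```text
t 23.73 p [ 0.4432 -0.0559  0.0534] jaw -10.4 toolx [ 0.001 -0.    -1.   ] F [ 0.11 -0.65 -0.07] w 0.801 q [-0.27  0.14 -0.62  0.81  0.    1.48]
turn(norm,total) [-0.      0.     -0.0002]
shift norm, before turn axes [ 0.504  0.032 -0.005]  after-turn axes [ 0.504  0.033 -0.005]
```

View pics/p7.png

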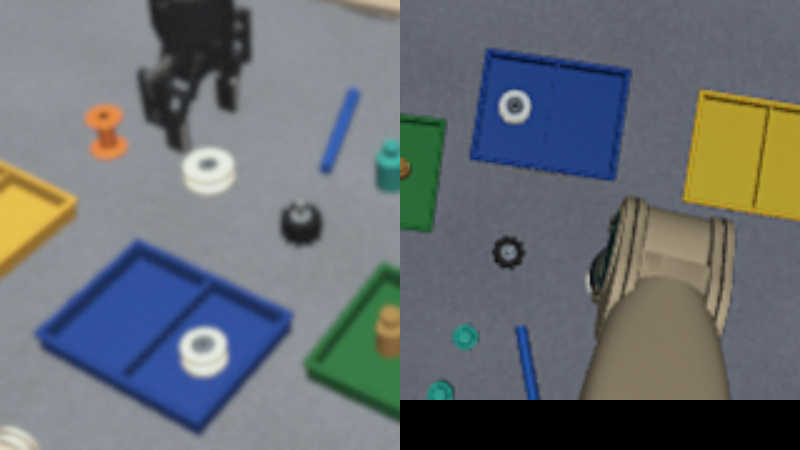

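The small pulley lies flat in the blue tray's +y compartment (top crop 515,105). Next is the large pulley.

Emit:
{"method": "step_arm", "body": {"commands": [[[0,0,0],[0.2,0.03,0],-0.6],[[0,0,0],[0.15,0,0],-0.6],[[0,0,0],[0.1,0,0],-0.6],[[0,0,0],[0.05,0,0],-0.6],[[0,0,0],[0.01,0,0],-0.6],[[0,0,0],[0,0,0],-0.6],[[0,0,0],[0,0,0],-0.6]]}}

```text
time: 24.7
ee_pos: [0.4462, -0.0565, 0.0022]
tcp_rot: [0.543, 0.452, -0.543, 0.453]
ft_force: [0.0, 0.4, -0.4]
width: 0.797
```

Emit:
{"method": "step_arm", "body": {"commands": [[[0,0,0],[0,0,0],-0.3],[[0,0,0],[0,0,0],-0.2],[[0,0,0],[0,0,0],-0.1],[[0,0,0],[0,0,0],0.2],[[0,0,0],[0,0,0],0.6],[[0,0,0],[0,0,0],1],[[0,0,0],[0,0,0],1]]}}

```text
time: 25.58
ee_pos: [0.4459, -0.0564, 0.0025]
tcp_rot: [0.543, 0.453, -0.543, 0.453]
ft_force: [-1.7, -0.5, 7.3]
width: 0.553
```

Emit:
{"method": "step_arm", "body": {"commands": [[[0,0,0],[-0.1,0,0],1],[[0,0,0],[-0.3,0,0],1],[[0,0,0],[-0.3,0,0],1],[[0,0,0],[0,0,0],1]]}}

```text
time: 26.08
ee_pos: [0.4483, -0.0571, 0.0744]
tcp_rot: [0.545, 0.451, -0.542, 0.454]
ft_force: [0.2, -0.3, -0.9]
width: 0.548
```

```bash
python3 go.py 0.6405 -0.033 0.07 -10.4
python3 - <<'E'
from h import *
s=bot.get_image("scene")
cv2.imwrite("pics/p8.png",cv2.resize(s[130:250,200:360],None,fx=4,fy=4))
E
```

```text
t 26.07 p [ 0.4483 -0.0571  0.0744] jaw -10.41 toolx [ 0.006 -0.002 -1.   ] F [ 0.16 -0.35 -0.9 ] w 0.548 q [-0.27  0.11 -0.59  0.86 -0.    1.48]
turn(norm,total) [-0.      0.0002 -0.0019]
shift norm, before turn axes [ 0.055  1.847 -0.584]  after-turn axes [ 0.044  1.847 -0.584]
```

View pics/p8.png

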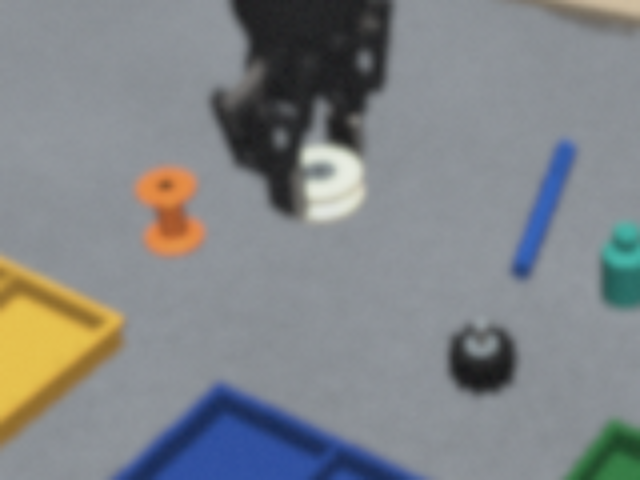

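The large pulley is held level.

Emit:
{"method": "step_arm", "body": {"commands": [[[0,0,0],[0,0.308,-0.097],1],[[0,0,0],[0,0.308,-0.097],1],[[0,0,0],[0,0.308,-0.097],1],[[0,0,0],[0,0.308,-0.097],1],[[0,0,0],[0,0.308,-0.097],1],[[0,0,0],[0,0.308,-0.097],1],[[0,0,0],[0,0,0],1],[[0,0,0],[0,0,0],1],[[0,0,0],[0.2,0,0],1],[[0,0,0],[0.1,0,0],1],[[0,0,0],[0,0,0],1],[[0,0,0],[0,0,0],1]]}}

```text
time: 27.62
ee_pos: [0.638, -0.0326, 0.0422]
tcp_rot: [0.543, 0.452, -0.543, 0.453]
ft_force: [-0.0, 0.8, -0.2]
width: 0.552
```

```bash
python3 go.py 0.6405 -0.033 0.0075 -10.4
```

```text
t 27.62 p [ 0.638  -0.0326  0.0422] jaw -10.42 toolx [ 0. -0. -1.] F [-0.03  0.77 -0.2 ] w 0.552 q [-0.15  0.45 -0.21  0.91  0.    1.6 ]
turn(norm,total) [-0.0001 -0.     -0.0001]
shift norm, before turn axes [ 0.347  0.026 -0.   ]  after-turn axes [ 0.347  0.026 -0.   ]
```

Emit:
{"method": "step_arm", "body": {"commands": [[[0,0,0],[0.15,0.025,0],1],[[0,0,0],[0.1,0,0],1],[[0,0,0],[0.05,0,0],1],[[0,0,0],[0.02,0,0],1],[[0,0,0],[0.01,0,0],1],[[0,0,0],[0,0,0],1],[[0,0,0],[0,0,0],1]]}}

```text
time: 28.5
ee_pos: [0.6408, -0.033, 0.0092]
tcp_rot: [0.543, 0.452, -0.543, 0.453]
ft_force: [0.4, 0.3, -0.4]
width: 0.55
```

Emit:
{"method": "step_arm", "body": {"commands": [[[0,0,0],[0.01,0,0],1],[[0,0,0],[0.01,0,0],1],[[0,0,0],[0,0,0],1],[[0,0,0],[0,0,0],-0.1],[[0,0,0],[0,0,0],-0.25],[[0,0,0],[0,0,0],-0.4],[[0,0,0],[0,0,0],-0.5],[[0,0,0],[-0.15,0,0],-0.5],[[0,0,0],[-0.4,0,0],-0.5],[[0,0,0],[-0.4,0,0],-0.5],[[0,0,0],[0,0,0],-0.5]]}}

```text
time: 29.88
ee_pos: [0.6445, -0.0335, 0.1076]
tcp_rot: [0.546, 0.45, -0.541, 0.455]
ft_force: [0.1, -1.0, 0.4]
width: 0.751
```

```bash
python3 go.py 0.4845 0.060 0.11 -10.4
```

```text
t 29.88 p [ 0.6445 -0.0335  0.1076] jaw -10.41 toolx [ 0.01  -0.002 -1.   ] F [ 0.14 -1.03  0.44] w 0.751 q [-0.15  0.39 -0.14  1.03  0.    1.6 ]
turn(norm,total) [-0.     -0.0001 -0.0032]
shift norm, before turn axes [-0.041 -1.742 -0.631]  after-turn axes [-0.024 -1.743 -0.631]
```

Emit:
{"method": "step_arm", "body": {"commands": [[[0,0,0],[0,-0.29,-0.105],-0.5],[[0,0,0],[0,-0.29,-0.105],-0.5],[[0,0,0],[0,-0.29,-0.105],-0.5],[[0,0,0],[0,-0.29,-0.105],-0.5],[[0,0,0],[0,-0.29,-0.105],-0.5],[[0,0,0],[0,-0.29,-0.105],-0.5],[[0,0,0],[0,0,0],-0.5],[[0,0,0],[0.2,0,0],-0.5],[[0,0,0],[0.2,0,0],-0.5],[[0,0,0],[0,0,0],-0.5],[[0,0,0],[0,0,0],-0.5]]}}

```text
time: 31.25
ee_pos: [0.4816, 0.0602, 0.0623]
tcp_rot: [0.544, 0.452, -0.543, 0.453]
ft_force: [-0.2, 0.1, -0.1]
width: 0.748
```

```bash
python3 go.py 0.4845 0.060 0.003 -10.4
python3 - <<'E'
from h import *
s=bot.get_image("scene");t=bot.get_image("top")
a=cv2.resize(s[130:310,200:360],(400,450));b=cv2.resize(t[110:270,290:450],(400,400))
c=np.zeros((450,800,3),np.uint8);c[:,:400]=a;c[:400,400:]=b
cv2.imwrite("pics/p9.png",c)
E
```

```text
t 31.25 p [0.4816 0.0602 0.0623] jaw -10.43 toolx [ 0.001 -0.    -1.   ] F [-0.17  0.09 -0.09] w 0.748 q [-0.01  0.19 -0.53  0.85 -0.    1.74]
turn(norm,total) [-0.0001 -0.     -0.0003]
shift norm, before turn axes [ 0.593  0.029 -0.003]  after-turn axes [ 0.593  0.029 -0.003]
```

View pics/p9.png

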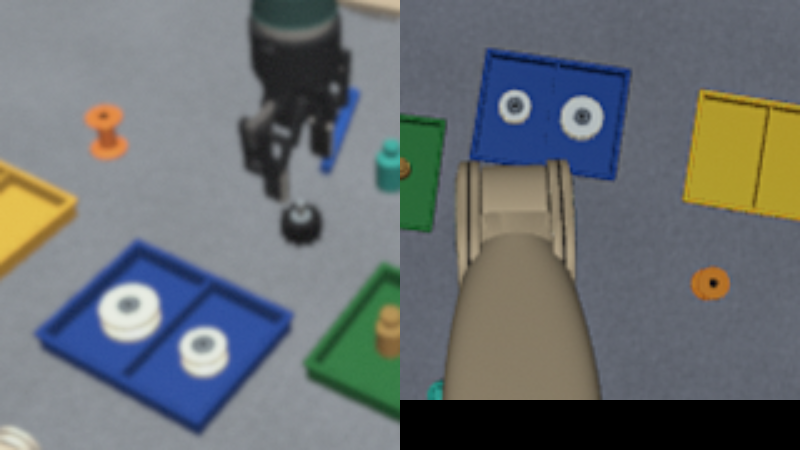

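Both pulleys lie flat, one per compartment (top crop 515,105 and 582,117). The gripper is over the knob, so I pick it up next.

Emit:
{"method": "step_arm", "body": {"commands": [[[0,0,0],[0.2,0.03,0],-0.5],[[0,0,0],[0.2,0,0],-0.5],[[0,0,0],[0.12,0,0],-0.5],[[0,0,0],[0.05,0,0],-0.5],[[0,0,0],[0.01,0,0],-0.5],[[0,0,0],[0,0,0],-0.5],[[0,0,0],[0,0,0],-0.2],[[0,0,0],[0,0,0],0],[[0,0,0],[0,0,0],0.2],[[0,0,0],[0,0,0],0.6],[[0,0,0],[0,0,0],1],[[0,0,0],[0,0,0],1]]}}

```text
time: 32.85
ee_pos: [0.4841, 0.0599, 0.0045]
tcp_rot: [0.544, 0.452, -0.543, 0.453]
ft_force: [-1.5, -0.7, 5.7]
width: 0.446
```

Emit:
{"method": "step_arm", "body": {"commands": [[[0,0,0],[0,0,0],1],[[0,0,0],[-0.2,0,0],1],[[0,0,0],[-0.4,0,0],1],[[0,0,0],[-0.4,0,0],1],[[0,0,0],[0,0,0],1]]}}

```text
time: 33.48
ee_pos: [0.4868, 0.0599, 0.107]
tcp_rot: [0.545, 0.451, -0.541, 0.454]
ft_force: [0.2, 0.6, -1.3]
width: 0.45
```

```bash
python3 go.py 0.597 -0.201 0.105 -10.4
python3 - <<'E'
from h import *
s=bot.get_image("scene")
cv2.imwrite("pics/p10.png",cv2.resize(s[130:250,230:390],None,fx=4,fy=4))
E
```

```text
t 33.48 p [0.4868 0.0599 0.107 ] jaw -10.41 toolx [ 0.007 -0.    -1.   ] F [ 0.23  0.55 -1.33] w 0.45 q [-0.01  0.14 -0.48  0.95  0.    1.74]
turn(norm,total) [-0.     -0.0004 -0.0023]
shift norm, before turn axes [0.029 1.555 2.367]  after-turn axes [0.02  1.555 2.367]
```

View pics/p10.png

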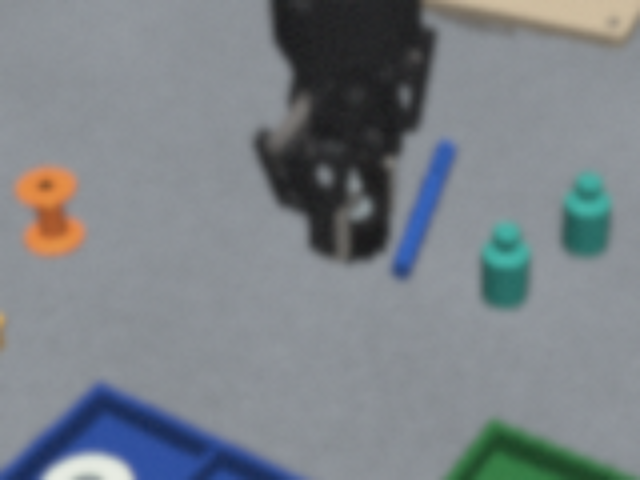

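Emit:
{"method": "step_arm", "body": {"commands": [[[0,0,0],[0,0.173,0.263],1],[[0,0,0],[0,0.173,0.263],1],[[0,0,0],[0,0.173,0.263],1],[[0,0,0],[0,0.173,0.263],1],[[0,0,0],[0,0.173,0.263],1],[[0,0,0],[0,0.173,0.263],1],[[0,0,0],[0,0.173,0.263],1],[[0,0,0],[0,0.173,0.263],1],[[0,0,0],[0,0.173,0.263],1],[[0,0,0],[0.2,0,0],1],[[0,0,0],[0.35,0,0],1],[[0,0,0],[0,0,0],1]]}}

```text
time: 35.02
ee_pos: [0.5893, -0.199, 0.0435]
tcp_rot: [-0.542, -0.456, 0.545, -0.449]
ft_force: [-1.1, -0.8, -0.6]
width: 0.441
```

```bash
python3 go.py 0.597 -0.201 0.0095 -10.4
python3 - <<'E'
from h import *
s=bot.get_image("scene")
cv2.imwrite("pics/p11.png",cv2.resize(s[130:270,120:280],None,fx=4,fy=4))
E
```

```text
t 35.02 p [ 0.5893 -0.199   0.0435] jaw -10.42 toolx [-0.01   0.005 -1.   ] F [-1.12 -0.8  -0.6 ] w 0.441 q [-0.43  0.43 -0.24  0.92  0.    1.32]
turn(norm,total) [-0.0001 -0.0009  0.0035]
shift norm, before turn axes [0.339 0.083 0.007]  after-turn axes [0.34  0.08  0.006]
```

View pics/p11.png

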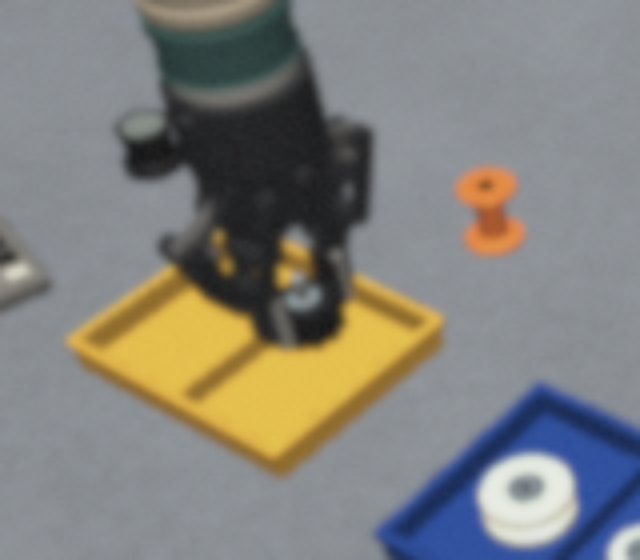

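Emit:
{"method": "step_arm", "body": {"commands": [[[0,0,0],[0.15,0.03,0.01],1],[[0,0,0],[0.1,0,0],1],[[0,0,0],[0.05,0,0],1],[[0,0,0],[0.03,0,0],1],[[0,0,0],[0.02,0,0],1],[[0,0,0],[0,0,0],1],[[0,0,0],[0,0,0],1]]}}

```text
time: 35.95
ee_pos: [0.597, -0.2026, 0.0141]
tcp_rot: [0.543, 0.452, -0.543, 0.453]
ft_force: [0.8, -0.9, 0.1]
width: 0.443
```

Contact is expected at z≈0.0085.

Emit:
{"method": "step_arm", "body": {"commands": [[[0,0,0],[0.03,0,0],1],[[0,0,0],[0.015,0,0],1],[[0,0,0],[0.007,0,0],1],[[0,0,0],[0,0,0],1],[[0,0,0],[0,0,0],0.1],[[0,0,0],[0,0,0],0],[[0,0,0],[0,0,0],-0.15],[[0,0,0],[0,0,0],-0.3],[[0,0,0],[-0.15,0,0],-0.3],[[0,0,0],[-0.4,0,0],-0.3],[[0,0,0],[-0.5,0,0],-0.3],[[0,0,0],[-0.4,0,0],-0.3]]}}

```text
time: 37.45
ee_pos: [0.5976, -0.2029, 0.157]
tcp_rot: [0.544, 0.452, -0.543, 0.454]
ft_force: [0.3, -0.5, 0.4]
width: 0.649
```

Emit:
{"method": "step_arm", "body": {"commands": [[[0,0,0],[0,-0.2,0.3],-0.3],[[0,0,0],[0,-0.4,0.4],-0.3],[[0,0,0],[0,-0.4,0.4],-0.3],[[0,0,0],[0,-0.4,0.4],-0.3],[[0,0,0],[0,-0.4,0.4],-0.3],[[0,0,0],[0,0,0],-0.3],[[0,0,0],[0,0,0],-0.3]]}}

```text
time: 38.33
ee_pos: [0.3857, -0.3572, 0.1545]
tcp_rot: [0.544, 0.452, -0.543, 0.453]
ft_force: [0.6, 0.9, -0.6]
width: 0.65
```

Run:
```python
from h import *
s=bot.get_image("scene");t=bot.get_image("top")
cv2.imwrite("pics/top_f.png",t);cv2.imwrite("pics/scene_f.png",s)
cv2.imwrite("pics/f1.png",cv2.resize(t[110:250,230:480],(800,448)));cv2.imwrite("pics/f2.png",cv2.resize(s[140:320,120:440],(800,450)))
items={'pulS':('white',(328,140,350,165),(298,238,320,300)),'pulL':('white',(350,140,372,172),(240,230,280,300)),'wL':('brass',(258,160,280,185),(368,240,402,300)),'wS':('brass',(282,165,305,190),(340,240,366,300)),'knob':('black',(410,155,432,190),(180,180,225,225))}
tr={'pul':((.648,.007),-10.4),'w':((.592,.2245),-9),'kn':((.589,-.240),-10.4)}
for k,(c,a,b) in items.items():
    try:
        pa,ba,_=blob(t,c,a);pb,bb,_=blob(s,c,b);P,g=two(pa,pb)
        C,y=tr[[q for q in tr if k.startswith(q)][0]]
        L=R.from_euler('z',-y,degrees=True).apply(np.r_[P[:2]-C,P[2]])
        print(k,ba,bb,P.round(4),round(g,4),'tray frame',L.round(4))
    except Exception as e: print(k,e)
print(bot.get_obs()['ee_pos'],bot.get_obs()['time'])
```

```text
pulS max() iterable argument is empty
pulL (355, 149, 16, 16) (240, 244, 24, 23) [ 0.642  -0.032   0.0169] 0.0006 tray frame [ 0.0011 -0.0394  0.0169]
wL (258, 168, 10, 11) (385, 265, 14, 24) [0.5996 0.2638 0.0284] 0.0003 tray frame [0.0014 0.0401 0.0284]
wS (286, 173, 8, 8) (351, 253, 11, 20) [0.5874 0.1844 0.0252] 0.0001 tray frame [ 0.0018 -0.0403  0.0252]
knob (414, 164, 14, 13) (189, 215, 15, 10) [ 0.5966 -0.2017  0.0183] 0.0003 tray frame [0.0006 0.039  0.0183]
[ 0.38642752 -0.35652809  0.15415761] 38.425
```

View pics/f1.png

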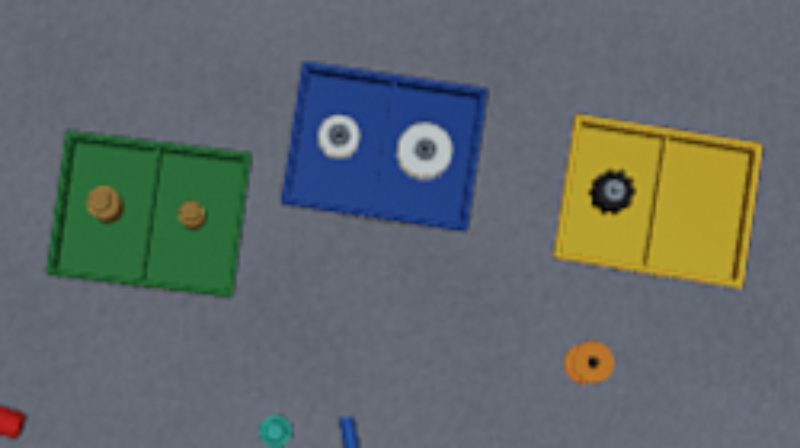

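View pics/f2.png

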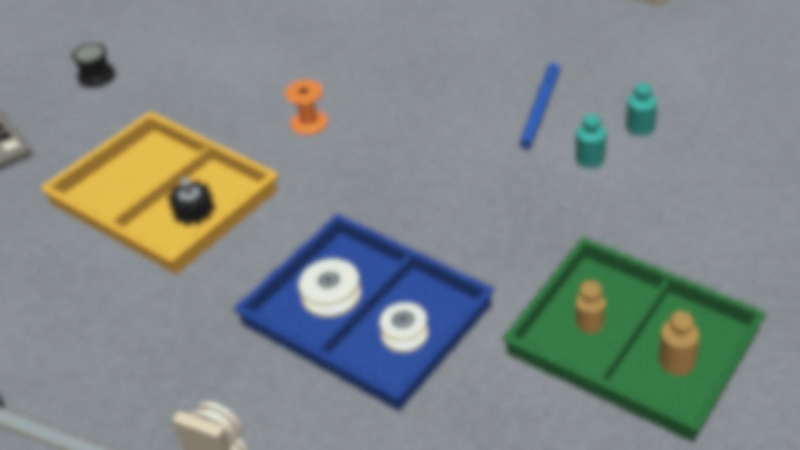

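All five parts are in place. The small pulley's measurement failed because I set its scene window wrong, so I'll redo it, check that the bobbin and screwdriver haven't moved, and hand in.

Run:
```python
from h import *
t=cv2.imread("pics/top_f.png");s=cv2.imread("pics/scene_f.png");t0=cv2.imread("pics/top0.png")
pa,ba,_=blob(t,'white',(325,140,346,165));pb,bb,_=blob(s,'white',(268,250,300,290));P,g=two(pa,pb)
L=R.from_euler('z',10.4,degrees=True).apply(np.r_[P[:2]-(.648,.007),P[2]]);print(ba,bb,P.round(4),g.round(4),L.round(4))
for n,w in(('bobbin',(402,212,428,234)),('screwdriver',(200,225,242,252))):
    print(n,blob(t0,'orange',w)[:2],blob(t,'orange',w)[:2])
bot.sign_off()
```

```text
(330, 146, 12, 13) (272, 261, 19, 20) [0.6581 0.0471 0.0176] 0.0005 [0.0027 0.0412 0.0176]
bobbin (array([410.77966102, 226.32768362]), (407, 222, 10, 8)) (array([410.77966102, 226.32768362]), (407, 222, 10, 8))
screwdriver (array([220.84156863, 237.83921569]), (206, 230, 31, 16)) (array([221.07680492, 237.92396313]), (206, 230, 31, 17))
the job is handed in; nothing more can be done
```

All five parts are in their trays, one to a compartment, and I handed the job in at about 38 s of the 122 s allowed. It reported no verdict, so the results below are my own camera checks.

| Part | Tray and compartment | Measured from tray centre, in its x, y (mm) |
|---|---|---|
| Small pulley | Blue, +y | 3, 41 |
| Large pulley | Blue, -y | 1, -39 |
| Large weight | Green, +y | 1, 40 |
| Small weight | Green, -y | 2, -40 |
| Clamp knob, stud up | Yellow, +y | 1, 39 |

- **Position:** all five sit within about 3 mm of their compartment centres, with heights that fit parts resting on the tray floor. Both views show the pulleys flat and the weights and knob upright. I judged level by eye and did not measure it.
- **Bobbin and screwdriver:** the bobbin shows no shift in the top view, and the screwdriver shifted by less than half a pixel (about 1 mm).
- **Gripper:** it was open, empty and well clear of the parts at hand-in.
- **Failed check:** my first final measurement of the small pulley used a wrongly placed image window. That window also cut off part of the large pulley's outline in the scene view. I repeated the small pulley, and the table shows that result, but not the large one, whose reading agreed with where the arm set it down.

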